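Change the empty bead tube in the craft rack

ROBOT

A 7-joint arm with a two-finger parallel gripper is mounted at the origin on the work surface. World frame = base frame: x ahead of the robot, y to its left, z up, the work surface at z = 0. Lengths are in m, angles in rad, forces in N, time in s.
With the tool pointing down it reaches from about 0.425 to 1.025 m from the base axis. Payload 3.6 kg.
Tool frame: the origin (TCP) lies at the very end of the fingers, on their centre line; the grasp point (between the pads) lies 19 mm behind it; z points along the fingers, y is the line along which they close (so a half turn about z gives the same grasp; the last joint's range is limited). The gripper opens to 85 mm and grips with 20 to 120 N. Pads are 22 mm wide; open, the fingers measure 114 mm over their backs; the gripper's body (76 mm by 85 mm) begins 54 mm behind the grasp point. The pads swing forward as they close: fully open they stand 13 mm farther back than shut.
Start: joints at [1.014, 0.591, 0.048, 1.609, -0.033, 0.943, -0.034], TCP at [0.324, -0.649, 0.231] pointing down, gripper open.
Joint ranges: [-2.69, 2.69], [-0.47, 2.24], [-1.27, 1.36], [0.19, 2.51], [-1.53, 4.68], [0.08, 2.07], [-3.09, 3.09]. Speed limits (rad/s): [2.57, 2.57, 3.14, 3.14, 3.14, 3.14, 3.14].

INTERFACE

Orientations are given as a unit quaternion [x, y, z, w].
In Python, from station import state, read_camera, hand_in gives the robot as it stands.
- The arm moves only by the tool arm_command, never from a script. Its argument "targets" is a list of rows, each a list of 3 entries, a list of its own where there are three numbers: the closure, from 0 (fully open) to 1 (shut), then the shift along the tool's x, y, z in m, then the turn about the tool's z in degrees. In form: [[grip, [x, y, z], roll], ...]. A call has 1 to 5 rows; each row shifts and turns the commanded pose from where the row before left it, along the tool's axes as they then stand; what a row does not reach is not made up. A row lasts 1/12 s, in which the tool goes at most 41.7 mm and 7.16 degrees, less where a joint would pass 70% of its speed; a pose out of reach is approached as far as the arm can. A call is refused whole if a number of a shift passes 0.0417 or a number of a turn 7.16, either way. A call with a gripper value outside its range is refused whole. The fingers move at their own pace and stop on an object; "squeeze" is the grip in N (left out, the last holds). Time passes only in rows, so rows that do not move let the fingers close. It gives the time, the measured TCP pose, the force, the opening and the grip force at its end, in the units of the state.
- state(): the state, without advancing time (a new reading comes with each control period).
- read_camera(name): name is "scene" or "side" or "wrist"; returns a dict with "color" (480x640x3 uint8, red, green, blue), "camera_matrix" (3x3 intrinsics, pixels), "D" ([k1, k2, p1, p2, k3] as OpenCV has them; the pictures are not rectified), "rvec" (rotation vector, rad) and "tvec" (3), from world to camera coordinates, as OpenCV has them; the wrist camera has in their place "hand_eye" (4x4, takes a point from camera to tool coordinates, whose origin is the TCP and whose axes are the flange's). Camera axes: x right, y down, z forward; pixel columns grow to the right and rows downward; lengths in m; the calibration is good to about 2 mm. A picture is of the moment at which its call begins: read the wrist's pose just before it. There is no depth.
- hand_in(): hands the job in; it is judged then, once.
The state is a dict: "t": time; "q": joint angles; "joint_velocities": joint speeds; "joint_torque": joint torques, N m; "tcp_pos": TCP position; "tcp_rot": TCP orientation; "ft_force": force on the tool from outside, world axes, zero at the start; "wrist_torque": the same for the moment, N m; "width": finger opening in m; "grip_force": force on a finger pad.
Only numpy, scipy, OpenCV 4.12 (cv2) and the standard library are available. Lean on these libraries where they do the work, as an engineer would, in place of code of your own. Each camera call takes 0.05 s, during which the arm holds its last target. There are 200 camera calls.

TASK

One tube in the wooden bead rack is empty (clear, with a white cap): take it out and stand it upright in the orange tray. Then take the red bead tube out of the blue stand and put it fully home in the rack hole that has become free. Lower each tube right down before letting go of it, let go of both, and leave all the other tubes and things where they are.

Things in the scene. Friction and masses are not known exactly. Their poses are not given: they have to be found in the camera images.
- rack: fixed wooden rack block 80 x 260 x 60 mm (x, y, height); origin at the centre of its underside on the table; four blind upright holes in one row along its y axis at y = -93, -31, +31, +93 mm, each 40 mm wide and 50 mm deep (hole floor 10 mm above the table) with a 3 mm chamfer; tubes in it stand 100 mm clear of its top, 26 mm apart; which tube is in which hole varies
- rack_hole0 (a point): centre of the mouth of the rack's hole 0 (y = -93 mm in the rack), on its top face 60 mm above the table
- rack_hole1 (a point): centre of the mouth of the rack's hole 1 (y = -31 mm in the rack), on its top face 60 mm above the table
- rack_hole2 (a point): centre of the mouth of the rack's hole 2 (y = +31 mm in the rack), on its top face 60 mm above the table
- rack_hole3 (a point): centre of the mouth of the rack's hole 3 (y = +93 mm in the rack), on its top face 60 mm above the table
- stand: fixed blue plastic stand block 80 x 160 x 60 mm (x, y, height); origin at the centre of its underside; two upright holes at y = -40 and +40 mm, same size as the rack's (40 mm wide, 50 mm deep); holds the red and the black tube, either way round; stands on the left or the right of the rack
- tray: fixed open orange tray 140 x 140 x 35 mm, walls and floor 5 mm thick (inside 130 x 130 mm); origin at the centre of its underside on the table; beside the rack, the stand being on the other side; empty at the start
- tube_empty: the empty bead tube, clear with white cap, starts in one of the rack's holes: capped cylinder, 36 mm diameter over its whole length including the cap, 150 mm tall with its 20 mm cap on top; origin at the centre of its underside, z up towards the cap. About 50 g
- tube_red: the full tube of red beads with red cap, starts in one of the stand's holes: capped cylinder, 36 mm diameter over its whole length including the cap, 150 mm tall with its 20 mm cap on top; origin at the centre of its underside, z up towards the cap. About 120 g
- tube_yellow: full tube of yellow beads with yellow cap, stays in its hole in the rack: capped cylinder, 36 mm diameter over its whole length including the cap, 150 mm tall with its 20 mm cap on top; origin at the centre of its underside, z up towards the cap. About 120 g
- tube_green: full tube of green beads with green cap, stays in its hole in the rack: capped cylinder, 36 mm diameter over its whole length including the cap, 150 mm tall with its 20 mm cap on top; origin at the centre of its underside, z up towards the cap. About 120 g
- tube_blue: full tube of blue beads with blue cap, stays in its hole in the rack: capped cylinder, 36 mm diameter over its whole length including the cap, 150 mm tall with its 20 mm cap on top; origin at the centre of its underside, z up towards the cap. About 120 g
- tube_black: full tube of black beads with black cap, stays in its hole in the stand: capped cylinder, 36 mm diameter over its whole length including the cap, 150 mm tall with its 20 mm cap on top; origin at the centre of its underside, z up towards the cap. About 120 g
- flower: loose wooden flower lying on the table, yellow with dark centre, 78 mm across, 16 mm high; origin at the centre of its underside; leave alone
- jar: loose amber glass jar with brass lid, 68 mm diameter, 85 mm tall; origin at the centre of its underside; leave alone
- spool: loose pale wooden spool standing upright, 64 mm diameter, 80 mm tall; origin at the centre of its underside; leave alone
There are look-alikes about, which are no part of the job. Several things have the shape of the tray; the one meant has the colours described above.

How it is judged:
On the way, in this order (a step that is already met when the one before it is completed fails the run):
1. the empty tube, still held, is lowered upright into the tray, its foot within 15 mm of the tray's floor (x of tube_empty in the frame of tray between -0.056 and 0.056 m and y of tube_empty in the frame of tray between -0.056 and 0.056 m and angle between tube_empty's own z axis and vertical below 0.15 rad and z of tube_empty in the frame of tray below 0.02 m and contact force between tube_empty and the fingers above 0.5 N), for 0.05 s.
2. the red tube, still held, is lowered into the free rack hole to within 15 mm of its floor ((horizontal distance between tube_red and rack_hole0 below 0.008 m or horizontal distance between tube_red and rack_hole1 below 0.008 m or horizontal distance between tube_red and rack_hole2 below 0.008 m or horizontal distance between tube_red and rack_hole3 below 0.008 m) and angle between tube_red's own z axis and vertical below 0.15 rad and z of tube_red in the frame of rack below 0.025 m and contact force between tube_red and the fingers above 0.5 N), for 0.05 s.
At the end, for the whole second after the job is handed in: Empty tube upright (0.12 rad), at rest on the tray floor inside its walls; red tube in the free rack hole, within 8 mm of its centre and 4 mm of its floor, upright (0.15 rad), at rest; other tubes upright in their holes, within 12 mm of their starts; flower, jar, spool within 30 mm of theirs (x of tube_empty in the frame of tray between -0.052 and 0.052 m and y of tube_empty in the frame of tray between -0.052 and 0.052 m and angle between tube_empty's own z axis and vertical below 0.12 rad and (horizontal distance between tube_red and rack_hole0 below 0.008 m or horizontal distance between tube_red and rack_hole1 below 0.008 m or horizontal distance between tube_red and rack_hole2 below 0.008 m or horizontal distance between tube_red and rack_hole3 below 0.008 m) and angle between each of tube_red, tube_yellow, tube_green, tube_blue, tube_black's own z axis and vertical below 0.15 rad and z of tube_empty in the frame of tray below 0.009 m and z of tube_red in the frame of rack below 0.014 m and linear speed of each of tube_red, tube_empty below 0.02 m/s and distance of each of tube_yellow, tube_green, tube_blue, tube_black from where it was at the start of the episode below 0.012 m and distance of each of flower, jar, spool from where it was at the start of the episode below 0.03 m); the robot touches nothing.
It fails at once if a yellow, green, blue or black tube is pulled out of or pushed over in its hole (moved over 30 mm) (distance of any of tube_yellow, tube_green, tube_blue, tube_black from where it was at the start of the episode above 0.03 m).
It fails at once if the flower, jar or spool is moved over 30 mm or tipped (distance of any of flower, jar, spool from where it was at the start of the episode above 0.03 m or angle between any of flower, jar, spool's own z axis and vertical above 0.5 rad).
It also fails if it takes over 64 s, if anything falls off the work surface, if the arm or the gripper's body presses on something with over 40 N, if the wrist force passes 120 N, or if a joint passes its speed limit or range.

## Working session

There is one attempt and no reset: what is moved stays moved. The work goes in short steps, Python scripts to look and compute and a tool call to move; the robot and the scene stay as the last step left them, time stands still between calls to the robot, and variables do not carry over. Pictures are saved under pics/ and viewed, at most 10 in all, crops included, and the job is handed in when it is done.

Besides the shell and the picture viewer there is one more tool, called after "Request:" as a command line: name --argument value ..., lists and objects as JSON in quotes. arm_command: Moves the arm, as the interface text tells. Its arguments: {"type":"object","properties":{"targets":{"type":"array","items":{"type":"array"}},"squeeze":{"type":"number"}},"required":["targets"]}

```bash
mkdir -p pics
cat > h.py <<'E'
import numpy as np, cv2
from station import state, read_camera, hand_in
from scipy.spatial.transform import Rotation as R
def snap(n,f):
    s=state(); c=read_camera(n); cv2.imwrite('pics/'+f+'.png',c['color'][:,:,::-1]); return s,c
def ext(c,s=None):
    "cam->world R, t"
    if 'rvec' in c:
        Rm=cv2.Rodrigues(np.array(c['rvec'],float))[0].T
        return Rm,-Rm@np.array(c['tvec'],float).ravel()
    H=np.array(c['hand_eye']); T=R.from_quat(s['tcp_rot']).as_matrix()
    return T@H[:3,:3],T@H[:3,3]+np.array(s['tcp_pos'])
def p2w(c,uv,z,s=None):
    Rm,t=ext(c,s)
    p=cv2.undistortPoints(np.array(uv,float).reshape(-1,1,2),np.array(c['camera_matrix']),np.array(c['D'])).reshape(-1,2)
    d=np.c_[p,np.ones(len(p))]@Rm.T
    return t+d*((z-t[2])/d[:,2])[:,None]
def w2p(c,P,s=None):
    Rm,t=ext(c,s)
    r=cv2.Rodrigues(Rm.T)[0]
    return cv2.projectPoints(np.array(P,float).reshape(-1,1,3),r,-Rm.T@t,np.array(c['camera_matrix']),np.array(c['D']))[0].reshape(-1,2)
E
python3 - <<'E'
from h import *
import pickle
for n in ('scene','side'):
    s,c=snap(n,n+'0'); pickle.dump((s,c),open(n+'.pkl','wb')); print(n,ext(c)[1],ext(c)[0][:,2])
print(s)
E
```

```text
scene [ 1.38830984 -0.24627292  0.71770498] [-0.80309004  0.18940048 -0.56495473]
side [0.28606245 0.811931   0.71459206] [ 0.17820641 -0.79047605 -0.58599495]
{'t': 0.05, 'q': array([ 1.01448128,  0.59207926,  0.04829919,  1.6098658 , -0.03332399,
        0.94273931, -0.03371877]), 'joint_velocities': array([ 0.00139175, -0.00128875, -0.00014612, -0.00199433, -0.00063187,
       -0.0010731 , -0.00014158]), 'joint_torque': array([ 3.23290595e-03, -5.50457633e+01,  1.55397333e+00, -1.99023217e+01,
        9.61006066e-03,  3.98117001e-03, -5.32446961e-06]), 'tcp_pos': array([ 0.32331587, -0.64795436,  0.23015341]), 'tcp_rot': array([ 9.73338519e-01,  2.29370488e-01, -3.13934743e-04, -1.09936977e-03]), 'ft_force': array([0.69312004, 0.38651797, 0.12472691]), 'wrist_torque': array([ 0.03315253, -0.05106653, -0.0026898 ]), 'grip_force': 0.0, 'width': 0.08538390936296616}
```

View pics/scene0.png

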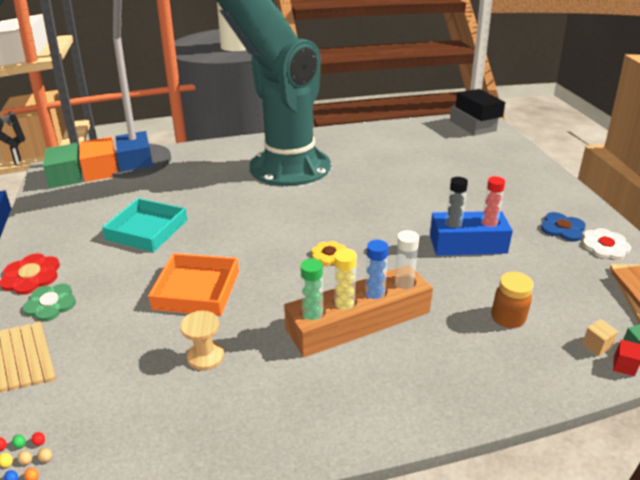

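View pics/side0.png

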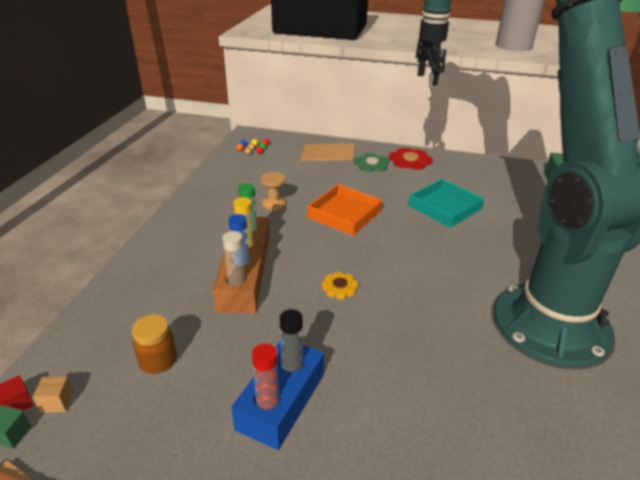

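The scene view shows the empty white-capped tube at the right end of the rack (407,260). The red tube is in the stand at (495,205), with black beside it at (458,205).

There are two tray-shaped things: orange (195,284) and teal (145,224). The orange one fits the description. I'll measure and confirm with an enlarged crop.

Run:
```python
from h import *
import pickle
s,c=pickle.load(open('scene.pkl','rb')); s,d=pickle.load(open('side.pkl','rb'))
np.set_printoptions(precision=4,suppress=True)
A=dict(green=(313,267),yel=(345,256),blue=(377,247),white=(408,238),black=(459,183),red=(496,183))
B=dict(green=(247,189),yel=(243,204),blue=(237,221),white=(233,239),black=(291,318),red=(265,352))
for k in A: print(k,p2w(c,A[k],.16)[0,:2],p2w(d,B[k],.16)[0,:2])
print('jar',p2w(c,(516,283),.085)[0,:2],p2w(d,(152,329),.085)[0,:2])
print('spool',p2w(c,(200,324),.08)[0,:2],p2w(d,(273,180),.08)[0,:2])
print('flower',p2w(c,(329,252),.016)[0,:2],p2w(d,(340,284),.016)[0,:2])
for n,cc,z in(('scene',c,.035),('side',d,.035)):
    h=cv2.cvtColor(cc['color'],cv2.COLOR_RGB2HSV)
    m=cv2.inRange(h,(5,200,120),(16,255,255)); m[:150]=0
    cs=max(cv2.findContours(m,0,1)[0],key=cv2.contourArea); r=p2w(cc,cs.reshape(-1,2),z)[:,:2]
    print('tray',n,cv2.boundingRect(cs),cv2.minAreaRect(r.astype(np.float32)))
def crop(im,x,y,w,h,f): return cv2.resize(im[y:y+h,x:x+w,::-1],None,fx=f,fy=f,interpolation=cv2.INTER_CUBIC)
a=crop(c['color'],100,170,420,180,1.9)
b=crop(d['color'],190,170,300,100,2.6)[:250]; b=cv2.copyMakeBorder(b,0,0,0,a.shape[1]-b.shape[1],0)
cv2.imwrite('pics/crop1.png',np.vstack([a,b])[:600])
```

```text
green [ 0.6688 -0.0867] [ 0.6534 -0.0799]
yel [ 0.6527 -0.0288] [ 0.6401 -0.0204]
blue [0.6414 0.0305] [0.6292 0.0417]
white [0.6291 0.0911] [0.6145 0.1001]
black [0.469  0.2638] [0.4528 0.2714]
red [0.487  0.3392] [0.4694 0.3463]
jar [0.7097 0.2741] [0.6944 0.2827]
spool [ 0.6709 -0.2787] [ 0.659  -0.2685]
flower [ 0.4407 -0.0012] [0.4251 0.0087]
tray scene (150, 255, 85, 60) ((0.49868908524513245, -0.2827342450618744), (0.1447826623916626, 0.1678634136915207), 69.29975891113281)
tray side (308, 185, 73, 50) ((0.4709778428077698, -0.2582777142524719), (0.17386271059513092, 0.15598541498184204), 68.86959838867188)
```

View pics/crop1.png

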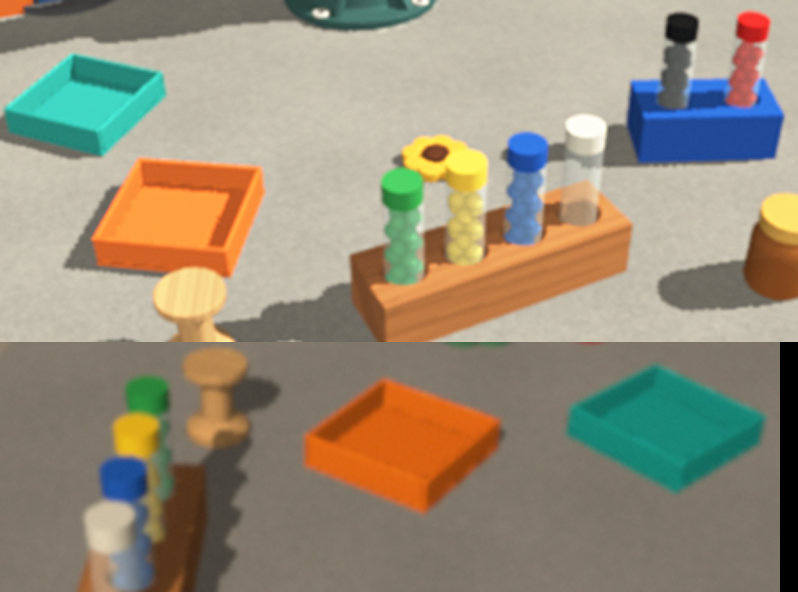

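The crop confirms the orange tray and the clear white-capped tube at the rack's end. The two views disagree by about 15 mm, so I'll check with the wrist camera on the way.

```bash
cat >> h.py <<'E'
def plan(goal,ydir,grip=0,step=.036,s=None):
    "rows to bring TCP to goal, tool y axis along ydir (deg, mod 180), tool staying upright"
    s=s or state(); M=R.from_quat(s['tcp_rot']).as_matrix(); a=np.degrees(np.arctan2(M[1,1],M[0,1]))
    da=(ydir-a+90)%180-90; d=np.array(goal)-s['tcp_pos']
    n=int(max(np.ceil(np.linalg.norm(d)/step),np.ceil(abs(da)/6.9),1)); rows=[]
    print('yaw',round(a,1),'turn',round(da,1),'n',n,'tcp',np.round(s['tcp_pos'],4))
    al=a; acc=np.zeros(3)
    for i in range(n):
        t=np.radians(al); y=np.array([np.cos(t),np.sin(t),0]); z=np.array([0,0,-1]); x=np.cross(y,z)
        w=d*(i+1)/n-acc; v=np.round([w@x,w@y,w@z],3); acc=acc+v[0]*x+v[1]*y+v[2]*z
        r=round(-(da*(i+1)/n-(al-a)),1); al-=r
        rows.append('[%g,[%g,%g,%g],%g]'%(grip,*v,r))
    for i in range(0,n,5): print('[['.replace('[[','[')+','.join(rows[i:i+5])+']')
E
python3 - <<'E'
from h import *
c=read_camera('wrist'); print(np.round(c['hand_eye'],3), np.round(c['camera_matrix'],0))
plan((0.47,-0.22,0.36),-30)
E
```

```text
[[-0.    -0.959 -0.283  0.074]
 [ 1.    -0.    -0.    -0.   ]
 [ 0.    -0.283  0.959 -0.144]
 [ 0.     0.     0.     1.   ]] [[399.   0. 316.]
 [  0. 399. 239.]
 [  0.   0.   1.]]
yaw -63.5 turn 33.5 n 14 tcp [ 0.3234 -0.6481  0.2304]
[[0,[0.023,-0.023,-0.009],-2.4],[0,[0.024,-0.021,-0.01],-2.4],[0,[0.025,-0.021,-0.009],-2.4],[0,[0.026,-0.02,-0.009],-2.4],[0,[0.026,-0.018,-0.009],-2.4]]
[[0,[0.027,-0.018,-0.01],-2.3],[0,[0.028,-0.016,-0.009],-2.4],[0,[0.029,-0.015,-0.009],-2.4],[0,[0.029,-0.014,-0.009],-2.4],[0,[0.03,-0.013,-0.01],-2.4]]
[[0,[0.03,-0.011,-0.009],-2.4],[0,[0.031,-0.01,-0.009],-2.4],[0,[0.031,-0.009,-0.009],-2.4],[0,[0.031,-0.008,-0.01],-2.4]]
```

Request:
arm_command --targets '[[0,[0.023,-0.023,-0.009],-2.4],[0,[0.024,-0.021,-0.01],-2.4],[0,[0.025,-0.021,-0.009],-2.4],[0,[0.026,-0.02,-0.009],-2.4],[0,[0.026,-0.018,-0.009],-2.4]]'

```text
t: 0.57
tcp_pos: [0.3764, -0.4941, 0.2773]
tcp_rot: [0.944, 0.331, -0.0, -0.0]
ft_force: [0.8, -0.4, 0.2]
width: 0.0853
grip_force: 0.0
```

Request:
arm_command --targets '[[0,[0.027,-0.018,-0.01],-2.4],[0,[0.028,-0.016,-0.009],-2.4],[0,[0.029,-0.015,-0.009],-2.4],[0,[0.029,-0.014,-0.009],-2.4],[0,[0.03,-0.013,-0.01],-2.4]]'

```text
t: 0.98
tcp_pos: [0.4281, -0.3407, 0.3244]
tcp_rot: [0.904, 0.428, -0.0, -0.0]
ft_force: [0.6, -0.4, 0.2]
width: 0.0854
grip_force: 0.0
```

Request:
arm_command --targets '[[0,[0.03,-0.011,-0.009],-2.4],[0,[0.031,-0.01,-0.009],-2.4],[0,[0.031,-0.009,-0.009],-2.4],[0,[0.031,-0.008,-0.01],-2.4],[0,[0,0,0],0]]'

```text
t: 1.4
tcp_pos: [0.4731, -0.2127, 0.3634]
tcp_rot: [0.862, 0.506, 0.003, 0.0]
ft_force: [1.2, -0.2, 0.1]
width: 0.0855
grip_force: 0.0
```

Run:
```python
from h import *
import pickle
s,c=snap('wrist','w1'); pickle.dump((s,c),open('w1.pkl','wb'))
plan((0.60,0.09,0.30),12.6)
```

```text
yaw -29.4 turn 42.0 n 10 tcp [ 0.4715 -0.2163  0.3625]
[[0,[0.033,-0.004,0.006],-4.2],[0,[0.033,-0.001,0.007],-4.2],[0,[0.033,0.001,0.006],-4.2],[0,[0.033,0.003,0.006],-4.2],[0,[0.033,0.006,0.006],-4.2]]
[[0,[0.032,0.008,0.007],-4.2],[0,[0.032,0.011,0.006],-4.2],[0,[0.03,0.013,0.006],-4.2],[0,[0.03,0.015,0.006],-4.2],[0,[0.028,0.017,0.007],-4.2]]
```

View pics/w1.png

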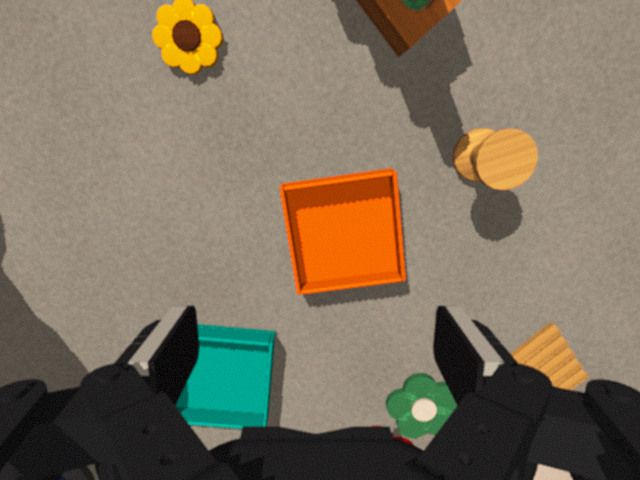

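The orange tray has its rim corners at (282,186), (395,171), (406,280) and (300,293), with the flower at (187,36). The teal look-alike is at bottom left.

Run:
```python
from h import *
import pickle
s,c=pickle.load(open('w1.pkl','rb'))
q=p2w(c,[(282,186),(395,171),(406,280),(300,293)],.035,s)
print(q.round(3),q.mean(0),np.linalg.norm(np.diff(q,axis=0),axis=1),cv2.minAreaRect(q[:,:2].astype(np.float32)))
print('flower',p2w(c,(187,36),.016,s),'spool',p2w(c,(506,159),.08,s))
for n in('scene','side'):
    _,k=pickle.load(open(n+'.pkl','rb')); print(n,w2p(k,q).round(0).tolist())
```

```text
[[ 0.44  -0.193  0.035]
 [ 0.565 -0.243  0.035]
 [ 0.517 -0.373  0.035]
 [ 0.39  -0.323  0.035]] [ 0.47799201 -0.28277513  0.035     ] [0.1342856  0.13908563 0.13603753] ((0.47840461134910583, -0.28292277455329895), (0.14071024954319, 0.13602814078330994), 69.00798034667969)
flower [[ 4.30221577e-01 -1.41126974e-04  1.60000000e-02]] spool [[ 0.66624342 -0.27938014  0.08      ]]
scene [[237.0, 258.0], [219.0, 301.0], [148.0, 295.0], [172.0, 253.0]]
side [[351.0, 223.0], [306.0, 206.0], [336.0, 183.0], [380.0, 199.0]]
```

Request:
arm_command --targets '[[0,[0.033,-0.004,0.006],-4.2],[0,[0.033,-0.001,0.007],-4.2],[0,[0.033,0.001,0.006],-4.2],[0,[0.033,0.003,0.006],-4.2],[0,[0.033,0.006,0.006],-4.2]]'

```text
t: 1.87
tcp_pos: [0.5347, -0.0681, 0.3295]
tcp_rot: [0.759, 0.651, -0.001, -0.0]
ft_force: [1.4, 0.0, -0.2]
width: 0.0853
grip_force: 0.0
```

Request:
arm_command --targets '[[0,[0.032,0.008,0.007],-4.2],[0,[0.032,0.011,0.006],-4.2],[0,[0.03,0.013,0.006],-4.2],[0,[0.03,0.015,0.006],-4.2],[0,[0.028,0.017,0.007],-4.2]]'

```text
t: 2.28
tcp_pos: [0.6011, 0.0842, 0.2974]
tcp_rot: [0.628, 0.778, -0.001, 0.0]
ft_force: [1.1, 0.4, 0.0]
width: 0.0857
grip_force: 0.0
```

Request:
arm_command --targets '[[0,[0,0,0],0],[0,[0,0,0],0]]'

```text
t: 2.45
tcp_pos: [0.6005, 0.0855, 0.297]
tcp_rot: [0.628, 0.778, -0.001, -0.001]
ft_force: [-0.3, -1.4, -0.1]
width: 0.0854
grip_force: 0.0
```

Run:
```python
from h import *
import pickle
s,c=snap('wrist','w2'); pickle.dump((s,c),open('w2.pkl','wb'))
print(s['tcp_pos'],w2p(c,[(.622,.095,.16)],s))
```

```text
[0.60051872 0.08553293 0.29698099] [[345.74129962 219.20635224]]
```

View pics/w2.png

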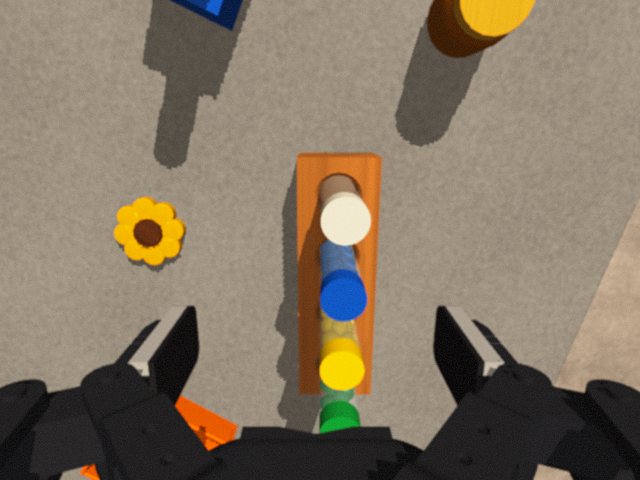

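The white cap is centred at (345,218), with blue at (343,295) and yellow at (341,369). That agrees with (0.622, 0.095) for the white one. Next I'll work out its position and the row angle.

Run:
```python
from h import *
import pickle
s,c=pickle.load(open('w2.pkl','rb'))
q=p2w(c,[(345.5,218),(343,294.5),(341.5,369)],.16,s)[:,:2]; print(q, np.linalg.norm(np.diff(q,axis=0),axis=1))
d=q[0]-q[2]; a=np.degrees(np.arctan2(d[1],d[0])); print('row',a)
k=p2w(c,[(297,154),(381,154)],.06,s)[:,:2]; print(k,np.linalg.norm(k[0]-k[1]))
g=q[0]
plan((*g,.22),a-90)
```

```text
[[ 0.62162162  0.0958339 ]
 [ 0.63368065  0.03702035]
 [ 0.64750569 -0.02685943]] [0.06003711 0.06535868]
row 101.91275400481877
[[0.57522826 0.12433246]
 [0.65199193 0.14092015]] 0.07853542501801855
yaw 12.1 turn -0.2 n 3 tcp [0.6003 0.0834 0.2972]
[[0,[0.003,0.008,0.026],0.1],[0,[0.002,0.008,0.025],0],[0,[0.003,0.007,0.026],0.1]]
```

Request:
arm_command --targets '[[0,[0.003,0.008,0.026],0],[0,[0.002,0.008,0.025],0],[0,[0.003,0.007,0.026],0],[0,[0,0,0],0],[0,[0,0,0],0]]'

```text
t: 2.92
tcp_pos: [0.6203, 0.0944, 0.2201]
tcp_rot: [0.63, 0.777, -0.002, -0.001]
ft_force: [0.3, -0.1, 0.4]
width: 0.0856
grip_force: 0.0
```

Run:
```python
from h import *
P=[]
for i in range(6):
    read_camera('side'); P.append(state()['tcp_pos'])
P=np.array(P); print(P.mean(0),P.std(0))
s=state(); s['tcp_pos']=P.mean(0); plan((.6215,.096,.111),12,s=s,step=.03)
```

```text
[0.62194256 0.09612585 0.22285029] [0.00031321 0.00059524 0.00055902]
yaw 12.1 turn -0.1 n 4 tcp [0.6219 0.0961 0.2229]
[[0,[-0,-0,0.028],0],[0,[-0,-0,0.028],0],[0,[-0,-0,0.028],0.1],[0,[-0,-0,0.028],-0]]
```

Request:
arm_command --targets '[[0,[0,0,0.028],0],[0,[0,0,0.028],0],[0,[0,0,0.028],0],[0,[0,0,0.028],0],[0,[0,0,0],0]]'

```text
t: 3.63
tcp_pos: [0.6179, 0.0957, 0.1051]
tcp_rot: [0.628, 0.778, -0.004, -0.003]
ft_force: [-1.5, 0.5, 0.6]
width: 0.0857
grip_force: 0.0
```

Request:
arm_command --targets '[[1,[0,0,0],0],[1,[0,0,0],0],[1,[0,0,0],0],[1,[0,0,0],0],[1,[0,0,0],0]]' --squeeze 40

```text
t: 4.05
tcp_pos: [0.6222, 0.0973, 0.1114]
tcp_rot: [0.629, 0.778, 0.001, 0.001]
ft_force: [-0.8, -0.8, 6.0]
width: 0.0352
grip_force: 39.1
```

Request:
arm_command --targets '[[1,[0,0,0],0],[1,[0,0,0],0],[1,[0,0,0],0],[1,[0,0,0],0],[1,[0,0,0],0]]'

```text
t: 4.47
tcp_pos: [0.6222, 0.0973, 0.1114]
tcp_rot: [0.629, 0.778, 0.001, 0.001]
ft_force: [-0.9, 0.0, 5.8]
width: 0.0352
grip_force: 39.1
```

Request:
arm_command --targets '[[1,[0,0,-0.02],0],[1,[0,0,-0.03],0],[1,[0,0,-0.04],0],[1,[0,0,-0.04],0],[1,[0,0,-0.04],0]]'

```text
t: 4.88
tcp_pos: [0.621, 0.0971, 0.2818]
tcp_rot: [0.628, 0.778, 0.0, 0.0]
ft_force: [1.0, 0.7, -0.7]
width: 0.0352
grip_force: 40.8
```

Request:
arm_command --targets '[[1,[0,0,-0.02],0],[1,[0,0,0],0],[1,[0,0,0],0],[1,[0,0,0],0]]'

```text
t: 5.22
tcp_pos: [0.6205, 0.0966, 0.2988]
tcp_rot: [0.629, 0.778, -0.001, -0.0]
ft_force: [0.5, -0.1, 0.2]
width: 0.0353
grip_force: 40.9
```

Run:
```python
from h import *
s=state(); print(s['grip_force'],s['width'],s['ft_force'])
plan((.478,-.283,.26),-20,grip=1)
```

```text
40.862111896276474 0.035276722292377355 [ 0.47792034 -0.11104155  0.23078322]
yaw 12.1 turn -32.1 n 12 tcp [0.6205 0.0966 0.2988]
[[1,[-0.028,-0.018,0.003],2.7],[1,[-0.03,-0.017,0.003],2.7],[1,[-0.03,-0.016,0.004],2.6],[1,[-0.03,-0.014,0.003],2.7],[1,[-0.032,-0.012,0.003],2.7]]
[[1,[-0.032,-0.012,0.003],2.7],[1,[-0.032,-0.009,0.004],2.6],[1,[-0.033,-0.008,0.003],2.7],[1,[-0.033,-0.007,0.003],2.7],[1,[-0.033,-0.005,0.003],2.7]]
[[1,[-0.034,-0.004,0.004],2.6],[1,[-0.034,-0.001,0.003],2.7]]
```

Request:
arm_command --targets '[[1,[-0.028,-0.018,0.003],2.7],[1,[-0.03,-0.017,0.003],2.7],[1,[-0.03,-0.016,0.003],2.7],[1,[-0.03,-0.014,0.003],2.7],[1,[-0.032,-0.012,0.003],2.7]]'

```text
t: 5.63
tcp_pos: [0.5599, -0.0625, 0.2821]
tcp_rot: [0.716, 0.698, -0.001, -0.002]
ft_force: [0.4, -0.6, 0.4]
width: 0.0352
grip_force: 40.9
```

Request:
arm_command --targets '[[1,[-0.032,-0.012,0.003],2.7],[1,[-0.032,-0.009,0.003],2.7],[1,[-0.033,-0.008,0.003],2.7],[1,[-0.033,-0.007,0.003],2.7],[1,[-0.033,-0.005,0.003],2.7]]'

```text
t: 6.05
tcp_pos: [0.4998, -0.2198, 0.2672]
tcp_rot: [0.793, 0.609, -0.001, -0.002]
ft_force: [-0.3, 0.4, -1.1]
width: 0.0355
grip_force: 40.9
```

Request:
arm_command --targets '[[1,[-0.034,-0.004,0.003],2.7],[1,[-0.034,-0.001,0.003],2.7],[1,[0,0,0],0],[1,[0,0,0],0],[1,[0,0,0],0]]'

```text
t: 6.47
tcp_pos: [0.4776, -0.2818, 0.2618]
tcp_rot: [0.821, 0.572, -0.0, -0.002]
ft_force: [1.0, -0.6, -1.1]
width: 0.035
grip_force: 40.9
```

Run:
```python
from h import *
s,c=snap('wrist','w3'); s,d=snap('scene','s3')
def crop(im,x,y,w,h,f): return cv2.resize(im[y:y+h,x:x+w,::-1],None,fx=f,fy=f)
cv2.imwrite('pics/c3.png',np.hstack([cv2.resize(c['color'][:,:,::-1],(480,360)),crop(d['color'],120,140,160,180,2)]))
plan((.478,-.283,.115),-20,grip=1)
```

```text
yaw -20.1 turn 0.1 n 5 tcp [ 0.4787 -0.2808  0.2626]
[[1,[-0,0,0.03],-0],[1,[-0.001,0,0.029],-0],[1,[-0,0,0.03],-0.1],[1,[-0.001,0,0.029],0],[1,[-0,0,0.03],-0]]
```

View pics/c3.png

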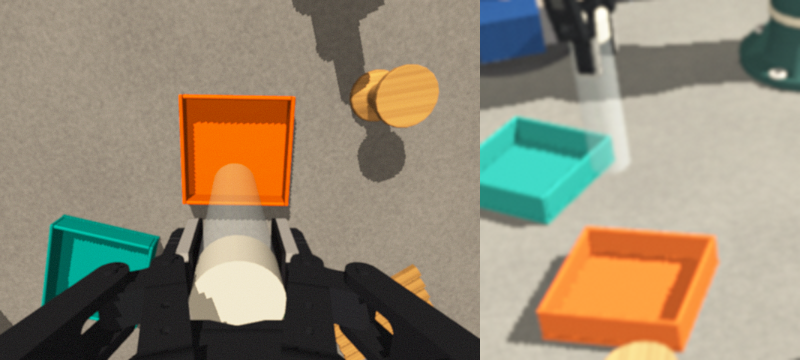

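The tube hangs upright in the grip. The tray's rim is centred at about (316,200) in the full wrist image, just ahead of the tube's foot. I'll check that reading and then lower.

Run:
```python
from h import *
s=state(); c=read_camera('wrist')
print(w2p(c,[(.478,-.283,.035)],s), p2w(c,[(180*4/3,96*4/3),(295*4/3,97*4/3),(289*4/3,206*4/3),(183*4/3,205*4/3)],.035,s).mean(0))
```

```text
[[315.27934926 204.76943469]] [ 0.4781489  -0.28353005  0.035     ]
```

Request:
arm_command --targets '[[1,[0,0,0.03],0],[1,[0,0,0.03],0],[1,[0,0,0.03],0],[1,[0,0,0.03],0],[1,[0,0,0.02],0]]'

```text
t: 7.03
tcp_pos: [0.478, -0.2806, 0.121]
tcp_rot: [0.82, 0.573, -0.0, -0.001]
ft_force: [-0.3, -0.4, -0.4]
width: 0.0353
grip_force: 40.9
```

Request:
arm_command --targets '[[1,[0,0,0.004],0],[1,[0,0,0.003],0],[1,[0,0,0],0],[1,[0,0,0],0]]'

```text
t: 7.37
tcp_pos: [0.4797, -0.2827, 0.1176]
tcp_rot: [0.82, 0.572, 0.001, 0.001]
ft_force: [-0.0, 0.2, 0.5]
width: 0.0352
grip_force: 40.9
```

Request:
arm_command --targets '[[1,[0,0,0.004],0],[1,[0,0,0.003],0],[1,[0,0,0],0],[1,[0,0,0],0]]'

```text
t: 7.7
tcp_pos: [0.4784, -0.2827, 0.1095]
tcp_rot: [0.821, 0.571, 0.0, 0.0]
ft_force: [-0.6, 0.6, -0.5]
width: 0.0354
grip_force: 40.9
```

Request:
arm_command --targets '[[1,[0,0,0.003],0],[1,[0,0,0],0],[1,[0,0,0],0]]'

```text
t: 7.95
tcp_pos: [0.4783, -0.2826, 0.1062]
tcp_rot: [0.821, 0.572, -0.0, -0.0]
ft_force: [-0.2, 0.4, 0.1]
width: 0.0354
grip_force: 39.8
```

Request:
arm_command --targets '[[1,[0,0,0.002],0],[1,[0,0,0],0],[1,[0,0,0],0]]'

```text
t: 8.2
tcp_pos: [0.4785, -0.2828, 0.106]
tcp_rot: [0.821, 0.571, -0.0, 0.0]
ft_force: [-2.8, 1.8, 13.1]
width: 0.0353
grip_force: 41.3
```

Contact with the tray floor (13 N). Release and go up.

Request:
arm_command --targets '[[0.6,[0,0,-0.001],0],[0.3,[0,0,0],0],[0,[0,0,0],0],[0,[0,0,0],0],[0,[0,0,0],0]]'

```text
t: 8.62
tcp_pos: [0.4783, -0.2826, 0.105]
tcp_rot: [0.821, 0.572, -0.0, -0.0]
ft_force: [1.2, 0.0, -0.0]
width: 0.0816
grip_force: 0.0
```

Request:
arm_command --targets '[[0,[0,0,-0.02],0],[0,[0,0,-0.04],0],[0,[0,0,-0.04],0],[0,[0,0,-0.04],0],[0,[0,0,-0.03],0]]'

```text
t: 9.03
tcp_pos: [0.4791, -0.2829, 0.2784]
tcp_rot: [0.821, 0.572, 0.001, 0.001]
ft_force: [0.8, -0.7, 0.2]
width: 0.0853
grip_force: 0.0
```

Request:
arm_command --targets '[[0,[0,0,-0.03],0],[0,[0,0,0],0],[0,[0,0,0],0]]'

```text
t: 9.28
tcp_pos: [0.4794, -0.2831, 0.3071]
tcp_rot: [0.821, 0.571, 0.001, 0.002]
ft_force: [-0.1, -0.4, 0.1]
width: 0.0856
grip_force: 0.0
```

Run:
```python
from h import *
import pickle
s,c=snap('wrist','w4'); pickle.dump((s,c),open('w4.pkl','wb'))
plan((.47,.27,.32),-13.4)
```

```text
yaw -20.3 turn 6.9 n 16 tcp [ 0.4782 -0.2826  0.3054]
[[0,[0.032,-0.012,-0.001],-0.4],[0,[0.033,-0.013,-0.001],-0.5],[0,[0.032,-0.012,-0.001],-0.4],[0,[0.032,-0.011,-0.001],-0.4],[0,[0.033,-0.012,-0.001],-0.5]]
[[0,[0.033,-0.011,-0],-0.4],[0,[0.032,-0.011,-0.001],-0.4],[0,[0.033,-0.011,-0.001],-0.4],[0,[0.033,-0.01,-0.001],-0.5],[0,[0.033,-0.011,-0.001],-0.4]]
[[0,[0.033,-0.01,-0.001],-0.4],[0,[0.033,-0.009,-0.001],-0.5],[0,[0.034,-0.01,-0.001],-0.4],[0,[0.033,-0.009,-0.001],-0.4],[0,[0.033,-0.009,-0.001],-0.5]]
[[0,[0.034,-0.009,-0.001],-0.4]]
```

View pics/w4.png

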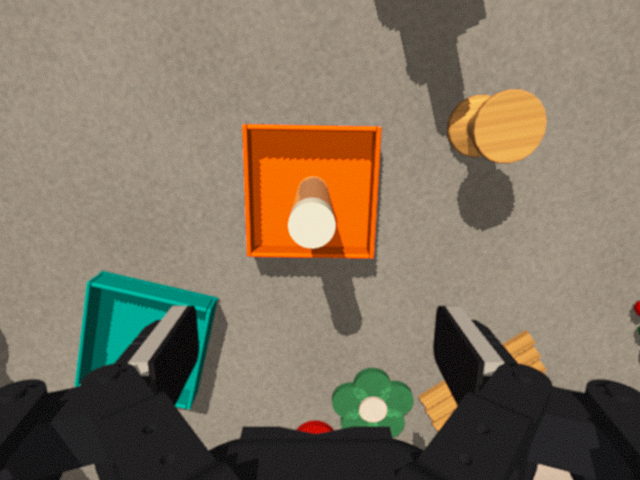

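The empty tube stands upright in the middle of the orange tray, cap at (312,224) and foot near (315,190). Now I'll go over to the stand.

Request:
arm_command --targets '[[0,[0.032,-0.012,-0.001],-0.4],[0,[0.033,-0.013,-0.001],-0.5],[0,[0.032,-0.012,-0.001],-0.4],[0,[0.032,-0.011,-0.001],-0.4],[0,[0.033,-0.012,-0.001],-0.5]]'

```text
t: 9.75
tcp_pos: [0.4741, -0.1085, 0.3082]
tcp_rot: [0.809, 0.587, -0.001, -0.002]
ft_force: [1.0, -0.2, -0.2]
width: 0.0857
grip_force: 0.0
```

Request:
arm_command --targets '[[0,[0.033,-0.011,0],-0.4],[0,[0.032,-0.011,-0.001],-0.4],[0,[0.033,-0.011,-0.001],-0.4],[0,[0.033,-0.01,-0.001],-0.5],[0,[0.033,-0.011,-0.001],-0.4]]'

```text
t: 10.17
tcp_pos: [0.4713, 0.0639, 0.3124]
tcp_rot: [0.798, 0.602, -0.002, -0.001]
ft_force: [1.3, -0.9, -1.2]
width: 0.0854
grip_force: 0.0
```

Request:
arm_command --targets '[[0,[0.033,-0.01,-0.001],-0.4],[0,[0.033,-0.009,-0.001],-0.5],[0,[0.034,-0.01,-0.001],-0.4],[0,[0.033,-0.009,-0.001],-0.4],[0,[0.033,-0.009,-0.001],-0.5]]'

```text
t: 10.58
tcp_pos: [0.4693, 0.2361, 0.3171]
tcp_rot: [0.787, 0.617, -0.002, -0.0]
ft_force: [0.5, 0.4, -0.0]
width: 0.0854
grip_force: 0.0
```

Request:
arm_command --targets '[[0,[0.034,-0.009,-0.001],-0.4],[0,[0,0,0],0],[0,[0,0,0],0],[0,[0,0,0],0]]'

```text
t: 10.92
tcp_pos: [0.4693, 0.2692, 0.3183]
tcp_rot: [0.785, 0.62, -0.002, -0.0]
ft_force: [0.0, -0.4, -0.9]
width: 0.0854
grip_force: 0.0
```

Run:
```python
from h import *
import pickle
s,c=snap('wrist','w5'); pickle.dump((s,c),open('w5.pkl','wb')); print(s['tcp_pos'],w2p(c,[(.479,.342,.16)],s))
```

```text
[0.46927342 0.26920082 0.31832925] [[304.60398605 120.39602841]]
```

View pics/w5.png

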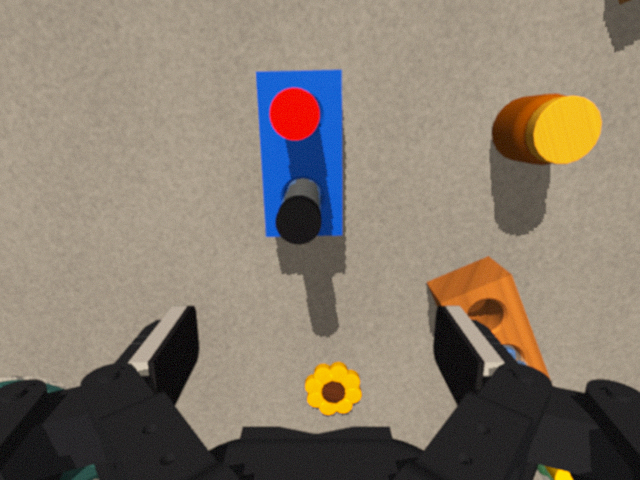

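The red cap is at (295,114) and the black cap at (299,219). The stand's top corners are about (257,72), (341,70), (343,236) and (267,236).

Run:
```python
from h import *
import pickle
s,c=pickle.load(open('w5.pkl','rb'))
q=p2w(c,[(295,114),(299,219.5)],.16,s)[:,:2]; d=q[0]-q[1]; a=np.degrees(np.arctan2(d[1],d[0])); print(q,np.linalg.norm(d),a)
k=p2w(c,[(257,72),(341,70),(343,236),(267,236)],.06,s)[:,:2]; e=k[:2].mean(0)-k[2:].mean(0); print(np.linalg.norm(e),np.degrees(np.arctan2(e[1],e[0])), k.mean(0)+e/np.linalg.norm(e)*.04)
plan((*q[0],.20),a-90)
```

```text
[[0.47331891 0.34787126]
 [0.45707548 0.27136077]] 0.07821575522401591 78.01388102832647
0.15991381832390944 78.16251565947957 [0.47322275 0.34716448]
yaw -13.5 turn 1.5 n 4 tcp [0.4697 0.2685 0.3186]
[[0,[0.02,-0.004,0.03],-0.4],[0,[0.019,-0.003,0.029],-0.3],[0,[0.02,-0.004,0.03],-0.4],[0,[0.019,-0.003,0.03],-0.4]]
```

Request:
arm_command --targets '[[0,[0.02,-0.004,0.03],-0.4],[0,[0.019,-0.003,0.029],-0.4],[0,[0.02,-0.004,0.03],-0.4],[0,[0.019,-0.003,0.03],-0.4],[0,[0,0,0],0]]'

```text
t: 11.38
tcp_pos: [0.4709, 0.349, 0.1954]
tcp_rot: [0.775, 0.631, -0.005, -0.001]
ft_force: [-0.3, 0.7, 0.2]
width: 0.0851
grip_force: 0.0
```

Request:
arm_command --targets '[[0,[0,0,0],0],[0,[0,0,0],0],[0,[0,0,0],0]]'

```text
t: 11.63
tcp_pos: [0.475, 0.3481, 0.2026]
tcp_rot: [0.777, 0.63, 0.001, 0.001]
ft_force: [0.1, 0.1, 0.5]
width: 0.085
grip_force: 0.0
```

Run:
```python
from h import *
plan((.4733,.3475,.111),-12)
```

```text
yaw -11.9 turn -0.1 n 3 tcp [0.475  0.3481 0.2026]
[[0,[-0,-0.001,0.031],0],[0,[-0.001,-0,0.03],0],[0,[0,-0.001,0.031],0.1]]
```

Request:
arm_command --targets '[[0,[0,-0.001,0.031],0],[0,[-0.001,0,0.03],0],[0,[0,-0.001,0.031],0],[0,[0,0,0],0],[0,[0,0,0],0]]'

```text
t: 12.05
tcp_pos: [0.4718, 0.3476, 0.1097]
tcp_rot: [0.776, 0.63, -0.001, 0.0]
ft_force: [0.6, 0.4, 0.5]
width: 0.0852
grip_force: 0.0
```

Request:
arm_command --targets '[[1,[0,0,0],0],[1,[0,0,0],0],[1,[0,0,0],0],[1,[0,0,0],0],[1,[0,0,0],0]]' --squeeze 50

```text
t: 12.47
tcp_pos: [0.4723, 0.3498, 0.111]
tcp_rot: [0.776, 0.631, 0.001, 0.0]
ft_force: [-0.2, -0.7, 5.8]
width: 0.0349
grip_force: 49.4
```

Request:
arm_command --targets '[[1,[0,0,0],0],[1,[0,0,0],0],[1,[0,0,0],0],[1,[0,0,0],0],[1,[0,0,0],0]]'

```text
t: 12.88
tcp_pos: [0.4723, 0.3498, 0.111]
tcp_rot: [0.776, 0.631, 0.001, 0.0]
ft_force: [0.4, -1.0, 5.2]
width: 0.0348
grip_force: 49.4
```

Request:
arm_command --targets '[[1,[0,0,-0.02],0],[1,[0,0,-0.03],0],[1,[0,0,-0.03],0],[1,[0,0,-0.03],0],[1,[0,0,-0.03],0]]'

```text
t: 13.3
tcp_pos: [0.4711, 0.3487, 0.2509]
tcp_rot: [0.776, 0.631, -0.0, -0.0]
ft_force: [0.4, 0.1, -2.2]
width: 0.0348
grip_force: 50.4
```

Request:
arm_command --targets '[[1,[0,0,-0.03],0],[1,[0,0,0],0],[1,[0,0,0],0],[1,[0,0,0],0],[1,[0,0,0],0]]'

```text
t: 13.72
tcp_pos: [0.4706, 0.3478, 0.2777]
tcp_rot: [0.776, 0.631, -0.002, 0.0]
ft_force: [0.2, -0.2, -1.8]
width: 0.0347
grip_force: 50.6
```

Run:
```python
from h import *
plan((.6214,.096,.24),12,grip=1)
```

```text
yaw -11.8 turn 23.8 n 9 tcp [0.4706 0.3478 0.2777]
[[1,[-0.024,0.022,0.004],-2.6],[1,[-0.025,0.021,0.004],-2.7],[1,[-0.026,0.02,0.005],-2.6],[1,[-0.027,0.019,0.004],-2.7],[1,[-0.027,0.017,0.004],-2.6]]
[[1,[-0.029,0.016,0.004],-2.7],[1,[-0.029,0.015,0.004],-2.6],[1,[-0.029,0.013,0.004],-2.6],[1,[-0.031,0.012,0.005],-2.7]]
```

Request:
arm_command --targets '[[1,[-0.024,0.022,0],-2.6],[1,[-0.025,0.021,0],-2.7],[1,[-0.026,0.02,0],-2.6],[1,[-0.027,0.019,0],-2.7],[1,[-0.027,0.017,0],-2.6]]'

```text
t: 14.13
tcp_pos: [0.5552, 0.2072, 0.2773]
tcp_rot: [0.697, 0.717, -0.002, -0.001]
ft_force: [-0.3, 0.9, -1.0]
width: 0.0347
grip_force: 50.5
```

Request:
arm_command --targets '[[1,[-0.029,0.016,0],-2.7],[1,[-0.029,0.015,0],-2.6],[1,[-0.029,0.013,0],-2.6],[1,[-0.031,0.012,0],-2.7],[1,[0,0,0],0]]'

```text
t: 14.55
tcp_pos: [0.6256, 0.0865, 0.2763]
tcp_rot: [0.633, 0.774, -0.003, 0.001]
ft_force: [1.3, -1.5, -1.5]
width: 0.0349
grip_force: 50.6
```

Request:
arm_command --targets '[[1,[0,0,0.03],0],[1,[0,0,0.03],0],[1,[0,0,0],0],[1,[0,0,0],0],[1,[0,0,0],0]]'

```text
t: 14.97
tcp_pos: [0.6225, 0.0976, 0.2195]
tcp_rot: [0.629, 0.777, 0.0, -0.0]
ft_force: [0.8, 0.5, -1.3]
width: 0.0347
grip_force: 50.5
```

Run:
```python
from h import *
import pickle
s,c=snap('wrist','w6'); pickle.dump((s,c),open('w6.pkl','wb'))
print(s['tcp_pos'],w2p(c,[(.6214,.096,.06),(*s['tcp_pos'][:2],s['tcp_pos'][2]-.101),(*s['tcp_pos'][:2],s['tcp_pos'][2]+.049)],s))
plan((.6214,.096,.165),12,grip=1)
```

```text
[0.6224679  0.09760381 0.21953092] [[312.00808188 219.91793931]
 [313.251813   239.48677165]
 [309.51564966 392.46727386]]
yaw 12.1 turn -0.1 n 2 tcp [0.6231 0.0979 0.2205]
[[1,[-0.001,-0.001,0.028],0],[1,[-0,-0.001,0.027],0.1]]
```

View pics/w6.png

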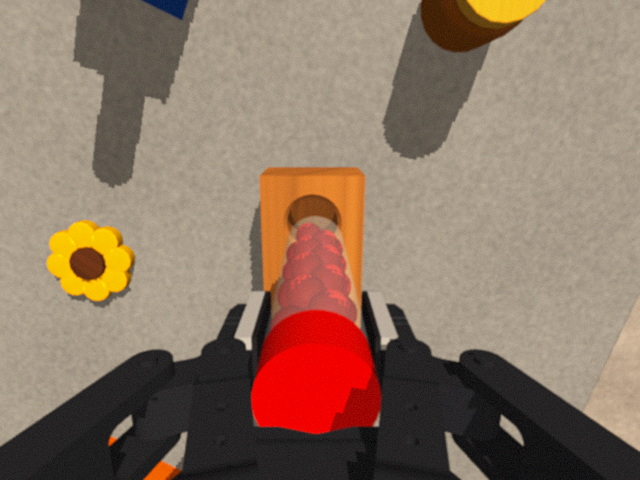

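The hole mouth at (315,215) and the tube's foot at about x = 317 line up, and this is where the empty tube was gripped. I'll lower it while watching the force.

Request:
arm_command --targets '[[1,[0,0,0.028],0],[1,[0,0,0.022],0],[1,[0,0,0],0],[1,[0,0,0],0]]'

```text
t: 15.35
tcp_pos: [0.6224, 0.0972, 0.1699]
tcp_rot: [0.629, 0.777, -0.0, -0.0]
ft_force: [-0.5, -0.3, -0.5]
width: 0.035
grip_force: 50.6
```

Request:
arm_command --targets '[[1,[0,0,0.004],0],[1,[0,0,0.004],0],[1,[0,0,0.003],0],[1,[0,0,0],0]]'

```text
t: 15.68
tcp_pos: [0.6237, 0.0977, 0.1609]
tcp_rot: [0.629, 0.777, 0.001, 0.001]
ft_force: [-1.3, -1.4, 8.3]
width: 0.0347
grip_force: 51.7
```

Light contact on the chamfer, pushing toward -x and -y. I'll shift 2 mm that way and go on.

Request:
arm_command --targets '[[1,[0,0,-0.002],0],[1,[-0.0015,-0.0015,0],0],[1,[0,0,0.003],0],[1,[0,0,0.002],0],[1,[0,0,0],0]]'

```text
t: 16.1
tcp_pos: [0.6205, 0.0947, 0.1544]
tcp_rot: [0.629, 0.777, -0.001, -0.0]
ft_force: [-0.4, -1.3, -1.3]
width: 0.0351
grip_force: 50.7
```

Request:
arm_command --targets '[[1,[0,0,0.004],0],[1,[0,0,0.004],0],[1,[0,0,0.004],0],[1,[0,0,0],0]]'

```text
t: 16.43
tcp_pos: [0.6204, 0.0949, 0.142]
tcp_rot: [0.629, 0.777, -0.001, -0.001]
ft_force: [-0.5, 0.9, -1.9]
width: 0.0347
grip_force: 50.7
```

Request:
arm_command --targets '[[1,[0,0,0.004],0],[1,[0,0,0.004],0],[1,[0,0,0.004],0],[1,[0,0,0],0]]'

```text
t: 16.77
tcp_pos: [0.6205, 0.095, 0.1303]
tcp_rot: [0.629, 0.777, -0.001, -0.001]
ft_force: [0.3, -0.5, -1.4]
width: 0.0351
grip_force: 50.7
```

Request:
arm_command --targets '[[1,[0,0,0.004],0],[1,[0,0,0.004],0],[1,[0,0,0.004],0],[1,[0,0,0.003],0],[1,[0,0,0],0]]'

```text
t: 17.18
tcp_pos: [0.6206, 0.095, 0.1154]
tcp_rot: [0.629, 0.777, -0.001, -0.0]
ft_force: [0.2, -0.4, -2.1]
width: 0.0351
grip_force: 50.7
```

Request:
arm_command --targets '[[1,[0,0,0.002],0],[1,[0,0,0.002],0],[1,[0,0,0],0],[1,[0,0,0],0]]'

```text
t: 17.52
tcp_pos: [0.6211, 0.0952, 0.1123]
tcp_rot: [0.629, 0.777, -0.0, -0.0]
ft_force: [0.2, 0.2, -0.6]
width: 0.0349
grip_force: 50.7
```

Request:
arm_command --targets '[[1,[0,0,0.002],0],[1,[0,0,0.001],0],[1,[0,0,0],0],[1,[0,0,0],0]]'

```text
t: 17.85
tcp_pos: [0.6217, 0.0954, 0.111]
tcp_rot: [0.629, 0.777, 0.0, 0.001]
ft_force: [-1.3, 0.3, 8.6]
width: 0.035
grip_force: 51.9
```

Seated on the hole floor: the TCP is at 0.111, the same height as the grasp, with 8.6 N. Release and retreat.

Request:
arm_command --targets '[[0.6,[0,0,0],0],[0.3,[0,0,0],0],[0,[0,0,0],0],[0,[0,0,0],0],[0,[0,0,0],0]]'

```text
t: 18.27
tcp_pos: [0.6212, 0.0952, 0.1092]
tcp_rot: [0.629, 0.777, 0.0, -0.0]
ft_force: [1.0, -0.3, -0.4]
width: 0.0807
grip_force: 0.0
```

Request:
arm_command --targets '[[0,[0,0,-0.02],0],[0,[0,0,-0.04],0],[0,[0,0,-0.04],0],[0,[0,0,-0.04],0],[0,[0,0,-0.04],0]]'

```text
t: 18.68
tcp_pos: [0.6207, 0.0951, 0.2908]
tcp_rot: [0.629, 0.777, -0.0, -0.0]
ft_force: [1.2, -0.8, 0.0]
width: 0.0856
grip_force: 0.0
```

Request:
arm_command --targets '[[0,[0,0,0],0],[0,[0,0,0],0],[0,[0,0,0],0],[0,[0,0,0],0],[0,[0,0,0],0]]'

```text
t: 19.1
tcp_pos: [0.6201, 0.0946, 0.2872]
tcp_rot: [0.629, 0.777, -0.001, -0.001]
ft_force: [0.3, -0.0, 0.3]
width: 0.0855
grip_force: 0.0
```

Run:
```python
from h import *
s,c=snap('side','side9')
```

```text
(no output)
```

View pics/side9.png

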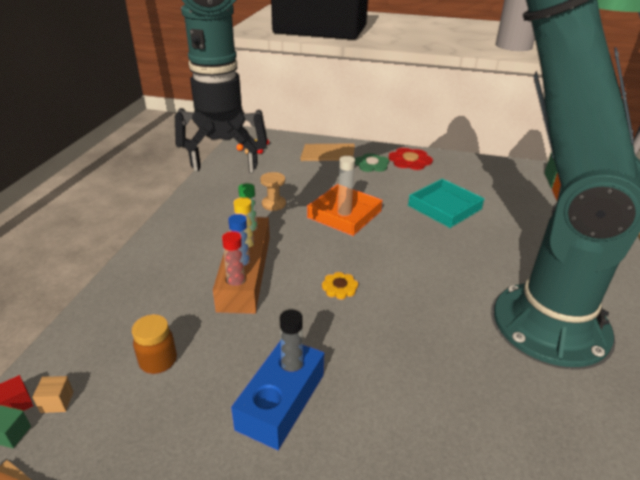

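The red tube is home in the rack at (233,258), level with the others. The empty tube stands in the orange tray at (346,185), everything else is unmoved, and the gripper is clear.

```bash
python3 -c "
from station import hand_in
print(hand_in())"
```

```text
the job is handed in; nothing more can be done
None
```

I handed the job in at about 19 s of the 64 s limit: the empty tube stands in the orange tray, the red tube is fully down in the freed rack hole, and nothing else was moved; the judge's result was not shown.

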